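# Load the slide dryer and set its timer

## Robot

A 6-joint arm with a two-finger parallel gripper is mounted at the origin on the work surface. World frame = base frame: x ahead of the robot, y to its left, z up, the work surface at z = 0. Lengths are in m, angles in rad, forces in N, time in s.
With the tool pointing down it reaches from about 0.35 to 0.775 m from the base axis. Payload 5.5 kg.
Tool frame: the origin (TCP) lies on the centre line of the jaws, within the pads' length; the fingertips stand 11 mm ahead of it and the grasp point (between the pads) lies 8 mm behind it; z points along the fingers, y is the line along which they close (so a half turn about z gives the same grasp; the last joint's range is limited). The gripper opens to 85 mm and grips with 20 to 120 N. Pads are 22 mm wide; open, the fingers measure 114 mm over their backs; the gripper's body (76 mm by 85 mm) begins 54 mm behind the grasp point. The pads swing forward as they close: fully open they stand 13 mm farther back than shut.
Start: joints at [1.011, 0.313, 0.046, 1.304, 0, 1.431], TCP at [0.234, 0.525, 0.242] pointing down, gripper open.
Joint ranges: [-2.76, 2.76], [-0.86, 1.69], [-1.03, 1.26], [-2.2, 2.34], [-1.47, 1.5], [-3.14, 3.14]. Speed limits (rad/s): [2.57, 2.57, 3.14, 3.14, 3.14, 3.14].

## Interface

Orientations are given as a unit quaternion [w, x, y, z].
In Python, from workcell import get_state, eyes, env gives the robot as it stands.
- The arm moves only by the shell command python3 -m inch 'ROWS' [OPENING] [FORCE]. ROWS is JSON, one flat list of numbers, 4 for each row, row after row: the shift along the tool's x, y, z in cm, then the turn about the tool's z in rad. A call has exactly 5 rows; each row shifts and turns the commanded pose from where the row before left it, along the tool's axes as they then stand; what a row does not reach is not made up. A row lasts 1/12 s, in which the tool goes at most 41.7 mm and 7.16 degrees, less where a joint would pass 70% of its speed; a pose out of reach is approached as far as the arm can. A call is refused whole if a number of a shift passes 4.17 or a number of a turn 0.125, either way. A call with a gripper value outside its range is refused whole. OPENING is the opening, from -1 (shut) to 1 (fully open), set as the call begins (- or left out, the last holds). The fingers move at their own pace and stop on an object; FORCE is the grip in N (left out, the last holds). Time passes only in rows, so rows that do not move let the fingers close, or fill a call up. It gives the time, the measured TCP pose, the force, the opening and the grip force at its end, in the units of the state.
- get_state(): the state, without advancing time (a new reading comes with each control period).
- eyes.read_camera(name): name is "scene" or "top" or "wrist"; returns the picture (400x640x3 uint8, red, green, blue); there is no depth.
- eyes.camera_info(name): a dict with "fovy" (degrees; the focal length in pixels is half the picture's height over the tangent of half this angle, whatever the lens; pixels are square), "cx", "cy" (the principal point, pixels), "xyz" and "orientation" of the camera in the world. Camera axes: x right, y down, z forward; pixel columns grow to the right and rows downward; lengths in m; the calibration is good to about 2 mm. A picture is of the moment at which its call begins: read the wrist's pose just before it. camera_info takes no time and is no camera call; for the wrist camera it gives the pose at the moment of the call.
- env.hand_in(): hands the job in; it is judged then, once.
The state is a dict: "clock": time; "joint_pos": joint angles; "qvel": joint speeds; "tau": joint torques, N m; "tcp_pos": TCP position; "orientation": TCP orientation; "wrist_force": force on the tool from outside, world axes, zero at the start; "ft_torque": the same for the moment, N m; "finger_gap": finger opening in m; "grip_force": force on a finger pad.
Only numpy, scipy, OpenCV 4.12 (cv2) and the standard library are available. Lean on these libraries where they do the work, as an engineer would, in place of code of your own. Each camera call takes 0.05 s, during which the arm holds its last target. There are 200 camera calls.

## Task

First turn the dryer's selector back to off, at its end stop. Then hang every slide rack by its bail on the dryer's pegs, one to a peg, and when all are hanging turn the selector up from off by one click for each rack, then press the start button and let go. Leave the bottle, the jar and the slide box where they stand.

Things in the scene. Friction and masses are not known exactly. Their poses are not given: they have to be found in the camera images.
- selector (a joint): the selector knob: 0 = off, at the end stop (pointer at the bar mark); grows as the knob is turned clockwise seen from above. It clicks into a detent every 0.5236 rad (30 degrees, one dot per click), 7 clicks to the other stop. About 0.1 N m turns it past a click; let go between two detents, it snaps to the nearer one
- selector_grip (a point): point on the knob's upright axis, 10 mm below the top of its grip bar, about 84 mm above the table. The bar is 42 mm long along this point's x axis (+x: the pointer end, marked white), 14 mm wide along its y axis, and bare for 20 mm below this point, above a 44 mm disc. The axes turn with the knob
- start (a joint): travel of the start button: 0 = up, 0.006 = fully down; springs back when let go; fully down takes about 5 N
- start_top (a point): centre of the top of the start button, a grey round push button of 28 mm diameter, pressed straight down. It sits 95 mm from the knob's axis on top of the control unit, a grey box 120 x 190 x 50 mm that stands on the table
- rack1_tab (a point): slide rack: steel basket 46 x 80 x 30 mm of glass slides under an upright wire bail with a flat steel tab on top; 124 mm high, 0.15 kg, stands on the table at first. This point: mid tab, where to grip it, 108 mm above the underside; the tab is 22 mm wide along this point's y axis (the length of basket and bail), 10 mm thick along x, and reaches 16 mm above and 19 mm below this point
- rack1_eye (a point): underside of rack1's bail (6 mm wire) at its middle, 25 mm straight below rack1_tab, where the peg shall bear; from here the bail slopes down 8 mm to each side; the opening below is 68 mm wide (y) and 53 mm high, open along x
- rack2_tab (a point): rack like rack1: the same point of its tab
- rack2_eye (a point): rack2: the same point under its bail
- rack3_tab (a point): rack like rack1: the same point of its tab
- rack3_eye (a point): rack3: the same point under its bail
- rack4_tab (a point): rack like rack1: the same point of its tab
- rack4_eye (a point): rack4: the same point under its bail
- peg1 (a point): peg of the dryer: steel bar of 8 mm diameter that sticks out 66 mm from a level rail towards the robot, rising 10 degrees to a 12 mm ball at its free end. This point: on top of the peg, half-way along its bare part, 34 mm from the rail's face; -x points level out past the free end, z up. A rubber collar covers the 14 mm next to the rail
- peg2 (a point): second peg, same point. The four pegs stand in a row 100 mm apart, these points 115 mm above the table; the rail's top is 5 mm higher. Below is a drip tray 10 mm high with a 16 mm lip 110 mm in front of the rail; a hung rack clears the tray by 22 mm
- peg3 (a point): third peg, same point
- peg4 (a point): fourth peg, same point
- amber_mid (a point): bystander: amber bottle, 68 mm diameter, 160 mm high; middle
- jar_mid (a point): bystander: white jar, 60 mm diameter, 85 mm high; middle
- slidebox_mid (a point): bystander: flat blue slide box, 100 x 160 x 35 mm; middle

How it is judged:
By the outcome, as a careful person would: the job done as asked, in the order asked, and still so for the second after the job is handed in, with the robot touching nothing.
Of rack1, rack2, rack3, rack4 only 2 to 4 are there at a start; the rules pass over those that are not, and their reading is None.
At some moment in a run one of rack1, rack2, rack3, rack4 may be knocked a few centimetres aside while the robot is not near it.
Once in a run the grip may slacken for a moment while it holds something.
It also fails if it takes over 210 s, if anything falls off the work surface, if the arm or the gripper's body presses on something with over 40 N, if the wrist force passes 120 N, or if a joint passes its speed limit or range.

## Working session

There is one attempt and no reset: what is moved stays moved. The work goes in short steps, Python scripts to look and compute and a shell command to move; the robot and the scene stay as the last step left them, time stands still between calls to the robot, and variables do not carry over. Pictures are saved under pics/ and viewed, at most 14 in all, crops included, and the job is handed in when it is done.

```bash
ls; mkdir -p pics; cat > h.py <<'E'
import numpy as np, cv2, json
from scipy.spatial.transform import Rotation as R
from workcell import get_state, eyes, env
def rot(q): return R.from_quat([q[1],q[2],q[3],q[0]]).as_matrix()
def snap(cam,name):
    i=eyes.camera_info(cam); im=eyes.read_camera(cam)
    cv2.imwrite(f'pics/{name}.png',im[:,:,::-1]); 
    i={k:(np.array(v).tolist() if not isinstance(v,str) else v) for k,v in i.items()}
    json.dump(i,open(f'pics/{name}.json','w')); return im
def ray(i,u,v):
    f=200/np.tan(np.radians(i['fovy'])/2)
    d=rot(i['orientation'])@np.array([(u-i['cx'])/f,(v-i['cy'])/f,1]); return np.array(i['xyz']),d
def at_z(name,u,v,z):
    o,d=ray(json.load(open(f'pics/{name}.json')),u,v); return o+d*(z-o[2])/d[2]
def px(name,p):
    i=json.load(open(f'pics/{name}.json')); f=200/np.tan(np.radians(i['fovy'])/2)
    c=rot(i['orientation']).T@(np.array(p)-np.array(i['xyz'])); return c[0]/c[2]*f+i['cx'],c[1]/c[2]*f+i['cy']
def tool(dxyz):  # world shift -> tool axes, cm
    return (rot(get_state()['orientation']).T@np.array(dxyz)*100).round(2)
def goto(p,yaw_y=None):
    """shift to p in tool cm; yaw_y: world angle wanted for tool y (mod pi)"""
    s=get_state(); M=rot(s['orientation']); print('tcp',np.round(s['tcp_pos'],4),'t',round(s['clock'],2))
    print('shift cm',tool(np.array(p)-np.array(s['tcp_pos'])))
    a=np.arctan2(M[1,1],M[0,1]); print('tool y ang',round(a,3),'x ang',round(float(np.arctan2(M[1,0],M[0,0])),3))
    if yaw_y is not None:
        d=(yaw_y-a+np.pi/2)%np.pi-np.pi/2; print('turn about tool z',round(-d,3),'q6',round(s['joint_pos'][5],3))
E
python3 - <<'E'
from h import *
for c in ('top','scene'):
    snap(c,c+'0'); print(open(f'pics/{c}0.json').read())
print(get_state())
E
```

```text
pics
{"fovy": 57.25528188087344, "cx": 313.4270363861104, "cy": 195.208177259386, "xyz": [0.5002118378603064, -0.002562094136737171, 1.1471580094186327], "orientation": [0.034019161461642626, -0.7035850432080382, 0.7097050445093716, -0.011381275207123306]}
{"fovy": 57.500644565115344, "cx": 315.96415943800315, "cy": 199.37061422462284, "xyz": [0.9394031752101256, 0.46664147390706817, 1.0756065494620728], "orientation": [-0.09342980685353329, 0.33283643938000124, 0.9042985917955442, -0.2504692250332363]}
{'clock': 0.1, 'joint_pos': array([ 1.01141611e+00,  3.13946160e-01,  4.51073324e-02,  1.30361584e+00,
       -1.21649713e-05,  1.43120710e+00]), 'qvel': array([-0.00171518, -0.00054555,  0.00347826,  0.00061858, -0.00085181,
       -0.00060553]), 'tau': array([ 2.33811727e-03, -4.81726170e+01,  2.99243939e+01,  1.27848261e-02,
       -1.85778595e-04, -5.46430272e-06]), 'tcp_pos': array([0.23412461, 0.52469808, 0.2414922 ]), 'orientation': array([-2.78204349e-04,  2.08357617e-01,  9.78052358e-01, -7.81128676e-04]), 'wrist_force': array([-0.08032517, -0.23444052,  0.77664338]), 'ft_torque': array([-0.02274511, -0.00411373, -0.00091392]), 'grip_force': 0.0, 'finger_gap': 0.08566422954078422}
```

View pics/top0.png

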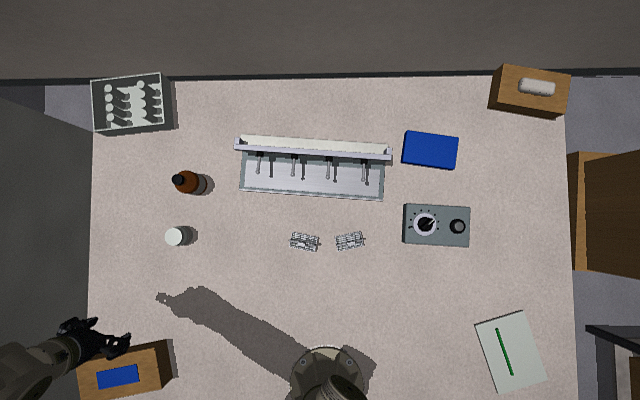

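View pics/scene0.png

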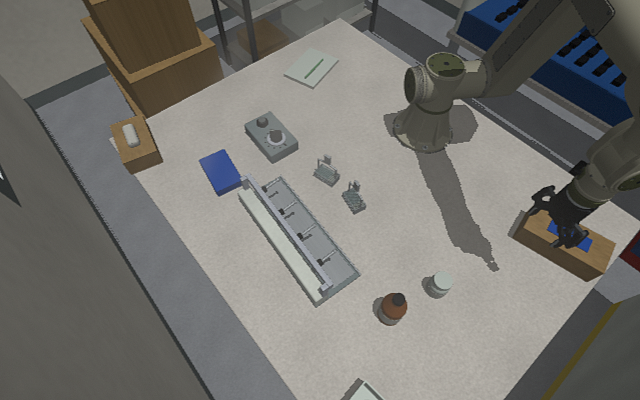

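Top view: two racks, near (304,241) and (350,240). The pegs are at x≈258–367, y≈160–180, the knob at (425,224), the button at (459,226), the bottle at (185,181) and the jar at (174,236). I'll enlarge this area.

```bash
python3 - <<'E'
from h import *
im=cv2.imread('pics/top0.png')[130:260,230:480]
cv2.imwrite('pics/crop0.png',cv2.resize(im,(800,416),interpolation=cv2.INTER_CUBIC))
for n,u,v,z in [('knob',425,224,.09),('start',459,226,.06),('r1',304,239,.12),('r2',350,238,.12),('pegL',258,165,.115),('pegR',366,172,.115)]: print(n,at_z('top0',u,v,z).round(3))
E
```

```text
knob [ 0.483 -0.286  0.09 ]
start [ 0.476 -0.393  0.06 ]
r1 [0.444 0.057 0.12 ]
r2 [ 0.446 -0.071  0.12 ]
pegL [0.655 0.188 0.115]
pegR [ 0.631 -0.119  0.115]
```

View pics/crop0.png

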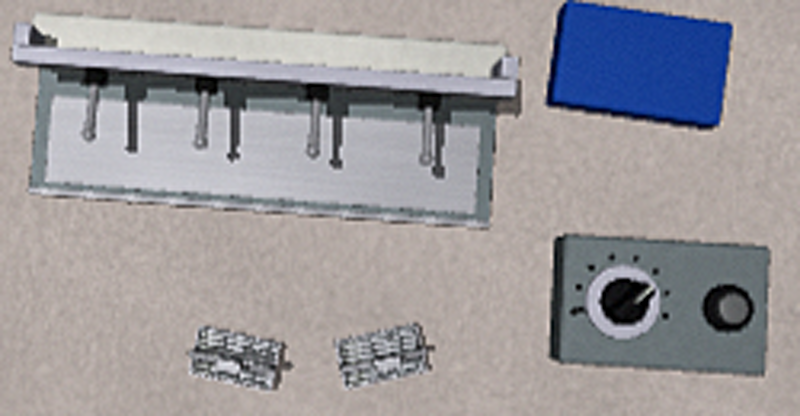

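The pointer sits at the 5th dot, so off is 5 clicks counter-clockwise, and there are two racks. I'll go above the knob.

```bash
for r in 1; do :; done
python3 -m inch '[-2.23,-2.56,0,0,-2.23,-2.56,0,0,-2.23,-2.56,0,0,-2.23,-2.56,0,0,-2.23,-2.56,0,0]' 1
python3 -m inch '[-2.23,-2.56,0,0,-2.23,-2.56,0,0,-2.23,-2.56,0,0,-2.23,-2.56,0,0,-2.23,-2.56,0,0]'
python3 -m inch '[-2.23,-2.56,0,0,-2.23,-2.56,0,0,-2.23,-2.56,0,0,-2.23,-2.56,0,0,-2.23,-2.56,0,0]'
python3 -m inch '[-2.23,-2.56,0,0,-2.23,-2.56,0,0,-2.23,-2.56,0,0,-2.23,-2.56,0,0,-2.23,-2.56,0,0]'
python3 -m inch '[-2.23,-2.56,0,0,-2.23,-2.56,0,0,-2.23,-2.56,0,0,-2.23,-2.56,0,0,0,0,0,0]'
python3 - <<'E'
from h import *
snap('wrist','w0'); goto([.483,-.286,.078],.75)
print(open('pics/w0.json').read())
E
```

```text
clock: 0.52
tcp_pos: [0.2838, 0.3612, 0.2418]
orientation: [-0.0, 0.208, 0.978, -0.0]
wrist_force: [1.5, 0.6, 0.5]
finger_gap: 0.0856
grip_force: 0.0
clock: 0.93
tcp_pos: [0.3335, 0.1989, 0.2421]
orientation: [-0.0, 0.208, 0.978, -0.0]
wrist_force: [1.1, 0.2, -0.8]
finger_gap: 0.0856
grip_force: 0.0
clock: 1.35
tcp_pos: [0.3832, 0.0365, 0.2422]
orientation: [-0.0, 0.208, 0.978, 0.0]
wrist_force: [0.4, 0.0, 0.8]
finger_gap: 0.0852
grip_force: 0.0
clock: 1.77
tcp_pos: [0.4328, -0.1259, 0.242]
orientation: [-0.0, 0.209, 0.978, 0.0]
wrist_force: [-0.0, 1.0, -0.2]
finger_gap: 0.085
grip_force: 0.0
clock: 2.18
tcp_pos: [0.4741, -0.2596, 0.241]
orientation: [0.0, 0.211, 0.978, -0.001]
wrist_force: [-0.2, -0.7, 0.5]
finger_gap: 0.0855
grip_force: 0.0
tcp [ 0.473  -0.2568  0.241 ] t 2.23
shift cm [-2.13 -2.25 16.3 ]
tool y ang 1.147 x ang 2.718
turn about tool z 0.397 q6 -0.223
{"fovy": 59.49404895730213, "cx": 319.75895552409094, "cy": 200.3523744198866, "xyz": [0.4037921937213829, -0.22732904918147, 0.37112001231346253], "orientation": [0.12978086914517611, 0.8298441870052987, 0.5361575833468476, 0.08396783382406503]}
```

View pics/w0.png

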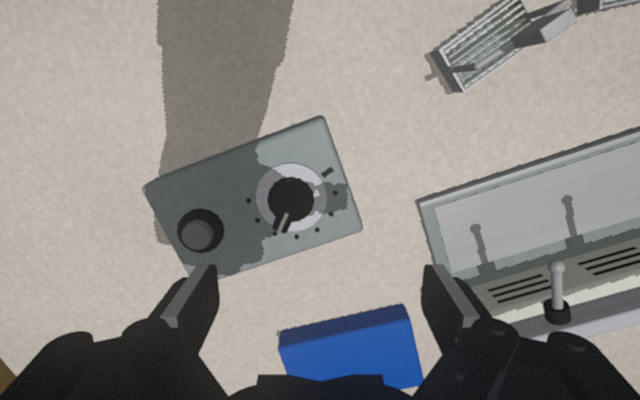

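Wrist view: the knob disc is centred at about (290,199) and the white pointer runs (287,213)→(277,233). The off bar is at (328,172) and the start button at (196,236).

```bash
python3 - <<'E'
from h import *
im=cv2.imread('pics/w0.png')[150:290,130:370]
cv2.imwrite('pics/crop1.png',cv2.resize(im,(800,467),interpolation=cv2.INTER_CUBIC))
for z in (.064,.08,.094): print(z,at_z('w0',290,199,z).round(4))
a,b=at_z('w0',287,213,.094),at_z('w0',277,233,.094); print(a,b,np.arctan2(*(b-a)[1::-1]))
o=at_z('w0',328,172,.05);print('off',o, 'start',at_z('w0',195,235,.062))
E
```

```text
0.064 [ 0.4812 -0.2922  0.064 ]
0.08 [ 0.4771 -0.2888  0.08  ]
0.094 [ 0.4736 -0.2859  0.094 ]
[ 0.48371027 -0.29352839  0.094     ] [ 0.49657921 -0.30930357  0.094     ] -0.8865123658426726
off [ 0.47540808 -0.25105459  0.05      ] start [ 0.47686501 -0.39130012  0.062     ]
```

View pics/crop1.png

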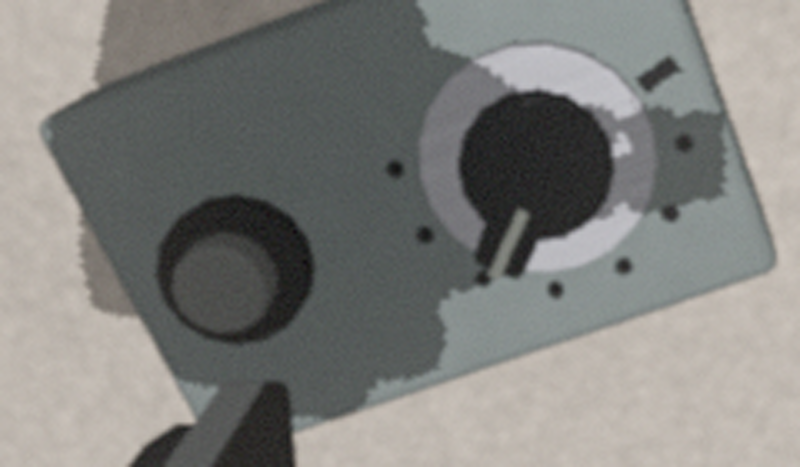

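```bash

python3 -m inch '[0,0,0,0.117,0,0,0,0.117,0,0,0,0.117,0,0,0,0.117,0,0,0,0]' | tail -0
python3 - <<'E'
from h import *
goto([.4815,-.291,.078],.68)
E
```

```text
tcp [ 0.4722 -0.2528  0.242 ] t 2.65
shift cm [-3.58 -1.68 16.4 ]
tool y ang 0.681 x ang 2.252
turn about tool z 0.001 q6 0.248Exception ignored on flushing sys.stdout:
BrokenPipeError: [Errno 32] Broken pipe
```

```bash

python3 -m inch '[-1.79,-0.84,2,0,-1.79,-0.84,2,0,0,0,3,0,0,0,3,0,0,0,2,0]' >/dev/null
python3 -m inch '[0,0,1.5,0,0,0,1.5,0,0,0,1.0,0,0,0,0.4,0,0,0,0,0]' >/dev/null
python3 - <<'E'
from h import *
goto([.4815,-.291,.078],.68)
E
python3 -m inch '[0,0,0,0,0,0,0,0,0,0,0,0,0,0,0,0,0,0,0,0]' -1 20
python3 -m inch '[0,0,0,0,0,0,0,0,0,0,0,0,0,0,0,0,0,0,0,0]' -1 40
```

```text
tcp [ 0.4817 -0.2915  0.0775] t 3.48
shift cm [ 0.06  0.02 -0.05]
tool y ang 0.685 x ang 2.256
turn about tool z 0.005 q6 0.199
clock: 3.9
tcp_pos: [0.4826, -0.2927, 0.0789]
orientation: [0.001, 0.429, 0.903, -0.0]
wrist_force: [-1.0, -0.2, -0.0]
finger_gap: 0.0254
grip_force: 0.0
clock: 4.32
tcp_pos: [0.4818, -0.2931, 0.0789]
orientation: [0.0, 0.43, 0.903, -0.001]
wrist_force: [-4.9, -2.0, 6.2]
finger_gap: 0.0134
grip_force: 43.1
```

```bash

for i in 1; do
python3 -m inch '[0,0,0,-0.12,0,0,0,-0.12,0,0,0,-0.12,0,0,0,-0.12,0,0,0,-0.12]' | grep -E "clock|force"
python3 -m inch '[0,0,0,-0.12,0,0,0,-0.12,0,0,0,-0.12,0,0,0,-0.12,0,0,0,-0.12]' | grep -E "tcp|force"
python3 -m inch '[0,0,0,-0.12,0,0,0,-0.12,0,0,0,-0.12,0,0,0,-0.12,0,0,0,-0.12]' | grep -E "tcp|force"
python3 -m inch '[0,0,0,-0.12,0,0,0,-0.12,0,0,0,-0.12,0,0,0,-0.12,0,0,0,-0.12]' | grep -E "tcp|force"
python3 -m inch '[0,0,0,-0.1,0,0,0,-0.1,0,0,0,-0.05,0,0,0,0,0,0,0,0]'
done
python3 - <<'E'
from h import *
goto([.4815,-.291,.078],1.724+1.571); print(get_state()['ft_torque'])
E
```

```text
clock: 4.73
wrist_force: [-4.4, -2.1, 6.5]
grip_force: 42.8
tcp_pos: [0.4815, -0.2936, 0.0788]
wrist_force: [-5.6, -3.7, 6.3]
grip_force: 42.8
tcp_pos: [0.4817, -0.2939, 0.0789]
wrist_force: [-4.8, -3.9, 4.2]
grip_force: 42.6
tcp_pos: [0.482, -0.2941, 0.0788]
wrist_force: [-3.0, -4.6, 3.7]
grip_force: 42.5
clock: 6.4
tcp_pos: [0.4822, -0.2941, 0.0789]
orientation: [0.001, 0.771, -0.637, 0.001]
wrist_force: [-3.8, -4.6, 4.1]
finger_gap: 0.0134
grip_force: 42.5
tcp [ 0.4822 -0.2941  0.0789] t 6.4
shift cm [-0.32  0.01  0.09]
tool y ang -2.951 x ang -1.38
turn about tool z 0.037 q6 -2.45
[-0.85051293  0.83174647  0.01265569]
```

```bash

python3 -m inch '[0,0,0,-0.05,0,0,0,-0.05,0,0,0,0,0,0,0,0,0,0,0,0]' >/dev/null
python3 - <<'E'
from h import *
goto([.4815,-.291,.078],1.724+1.571); print(get_state()['ft_torque'])
E
```

```text
tcp [ 0.4822 -0.2938  0.079 ] t 6.82
shift cm [-0.29 -0.01  0.1 ]
tool y ang -2.856 x ang -1.285
turn about tool z 0.133 q6 -2.546
[-0.57512197  0.69235751 -2.05281567]
```

Firmly on the stop. I'll ease back, release and lift, then check.

```bash

python3 -m inch '[0,0,0,0.05,0,0,0,0.05,0,0,0,0,0,0,0,0,0,0,0,0]' >/dev/null
python3 -m inch '[0,0,0,0,0,0,0,0,0,0,0,0,0,0,0,0,0,0,0,0]' 1 >/dev/null
python3 -m inch '[0,0,-2,0,0,0,-3,0,0,0,-3.5,0,0,0,-3.5,0,0,0,-4,0]' 
python3 -m inch '[0,0,0,0.12,0,0,0,0.12,0,0,0,0.12,0,0,0,0.12,0,0,0,0.12]' >/dev/null
python3 -m inch '[0,0,0,0.12,0,0,0,0.12,0,0,0,0.12,0,0,0,0.12,0,0,0,0.12]' >/dev/null
python3 - <<'E'
from h import *
snap('wrist','w1'); snap('top','t1'); goto([.444,-.071,.24])
a=cv2.imread('pics/w1.png'); b=cv2.resize(cv2.imread('pics/t1.png')[200:260,240:480],(800,200),interpolation=cv2.INTER_CUBIC)
cv2.imwrite('pics/c2.png',np.vstack([cv2.resize(a,(640,400)),b[:, :640]]))
E
```

```text
clock: 8.07
tcp_pos: [0.4817, -0.2916, 0.2388]
orientation: [-0.0, 0.772, -0.636, -0.001]
wrist_force: [0.3, -1.3, -0.1]
finger_gap: 0.0856
grip_force: 0.0
tcp [ 0.4823 -0.2922  0.2381] t 9.0
shift cm [-8.55 20.76 -0.18]
tool y ang 2.133 x ang -2.58
```

View pics/c2.png

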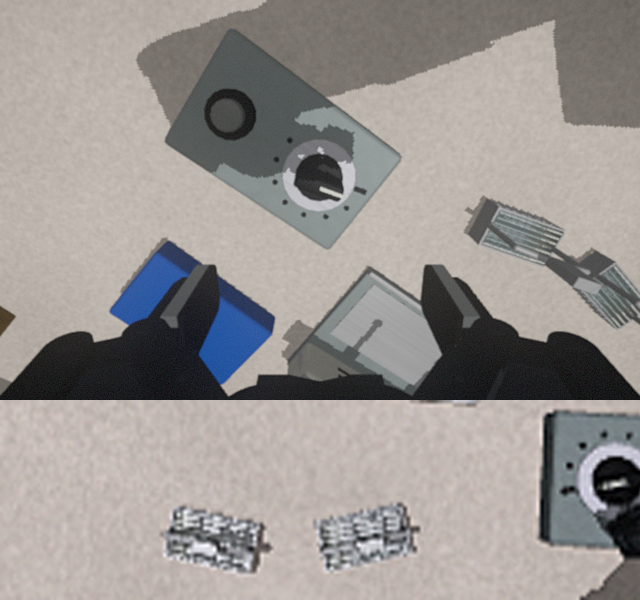

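The knob is at off: its pointer (345,193) aims at the bar mark (360,190). Now rack B, the right one.

```bash
python3 - <<'E'
from h import *
c=lambda x,y:(240+x*.3,200+(y-400)*.3)
for n,t,a,b in [('A',(205,549),(165,555),(258,572)),('B',(371,548),(325,570),(413,552))]:
    p=at_z('t1',*c(*t),.12); d=at_z('t1',*c(*a),.0)-at_z('t1',*c(*b),.0); print(n,p.round(4),'yaxis ang',np.arctan2(d[1],d[0]))
s=[at_z('top0',230+x/3.2,130+y/3.2,.12) for x,y in ((20,60),(515,95))]; d=s[0]-s[1]; ang=np.arctan2(d[1],d[0]); print('rail',s,ang)
goto([.444,-.07,.24],ang-1.571)
E
```

```text
A [0.4284 0.0644 0.12  ] yaxis ang 1.3865267952424882
B [ 0.4285 -0.0741  0.12  ] yaxis ang 1.766276192804507
rail [array([0.70139283, 0.24939592, 0.12      ]), array([ 0.66429269, -0.18848012,  0.12      ])] 1.4862707105279225
tcp [ 0.4823 -0.2922  0.2381] t 9.0
shift cm [-8.6  20.85 -0.18]
tool y ang 2.133 x ang -2.58
turn about tool z -0.924 q6 -1.249
```

```bash

python3 -m inch '[-1.18,3.55,0,0,-1.18,3.55,0,0,-1.18,3.55,0,0,-1.18,3.55,0,0,-1.18,3.55,0,0]' >/dev/null
python3 -m inch '[-1.18,3.55,0,0,0,0,0,-0.12,0,0,0,-0.12,0,0,0,-0.12,0,0,0,-0.12]' >/dev/null
python3 -m inch '[0,0,0,-0.12,0,0,0,-0.12,0,0,0,-0.12,0,0,0,-0.12,0,0,0,-0.12]' >/dev/null
python3 -m inch '[0,0,0,-0.12,0,0,0,0,0,0,0,0,0,0,0,0,0,0,0,0]' >/dev/null
python3 - <<'E'
from h import *
snap('wrist','w2'); goto([.4285,-.074,.2],.195); print(px('w2',[.4285,-.074,.12]),px('w2',[.4285,-.074,0]))
E
```

```text
tcp [ 0.4286 -0.0745  0.2383] t 10.72
shift cm [-0.05  0.    3.83]
tool y ang -2.951 x ang -1.38
turn about tool z -0.004 q6 -2.118
(np.float64(321.0333542868973), np.float64(198.83063584441317)) (np.float64(320.81617416546396), np.float64(165.1333516473691))
```

View pics/w2.png

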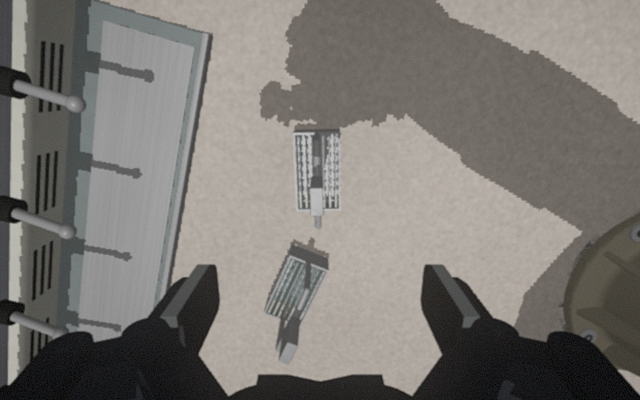

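The right rack is straight under the tool with its tab at (317,201), aligned. The left rack's tab is at (288,350).

```bash
python3 - <<'E'
from h import *
p=at_z('w2',317,201,.124); print(p); goto([p[0],p[1],.104],.195)
print('A',at_z('w2',288,352,.124))
E
```

```text
[ 0.43133602 -0.07303411  0.124     ]
tcp [ 0.4286 -0.0745  0.2383] t 10.72
shift cm [-0.09 -0.29 13.43]
tool y ang -2.951 x ang -1.38
turn about tool z -0.004 q6 -2.118
A [0.4302359  0.06441895 0.124     ]
```

```bash

python3 -m inch '[-0.05,-0.3,3,0,0,0,3,0,0,0,3,0,0,0,2,0,0,0,1.4,0]' >/dev/null
python3 -m inch '[0,0,1,0,0,0,0,0,0,0,0,0,0,0,0,0,0,0,0,0]' -1 40
python3 -m inch '[0,0,0,0,0,0,0,0,0,0,0,0,0,0,0,0,0,0,0,0]'
python3 -m inch '[0,0,-1,0,0,0,-2,0,0,0,-3,0,0,0,-3,0,0,0,-3,0]'
python3 - <<'E'
from h import *
snap('wrist','w3'); goto([.60,-.1,.16],1.486-1.571)
E
```

```text
clock: 11.55
tcp_pos: [0.4323, -0.0737, 0.1053]
orientation: [-0.0, 0.771, -0.636, 0.001]
wrist_force: [-0.2, -0.2, -0.1]
finger_gap: 0.0255
grip_force: 0.0
clock: 11.97
tcp_pos: [0.4321, -0.0737, 0.1051]
orientation: [-0.0, 0.771, -0.636, 0.001]
wrist_force: [-0.8, -0.0, 6.2]
finger_gap: 0.0094
grip_force: 44.3
clock: 12.38
tcp_pos: [0.4307, -0.0731, 0.225]
orientation: [0.0, 0.771, -0.636, -0.001]
wrist_force: [-0.3, 0.4, -2.1]
finger_gap: 0.0091
grip_force: 43.3
tcp [ 0.4335 -0.0741  0.2309] t 12.43
shift cm [  5.68 -15.8    7.22]
tool y ang -2.95 x ang -1.379
turn about tool z 0.277 q6 -2.115
```

View pics/w3.png

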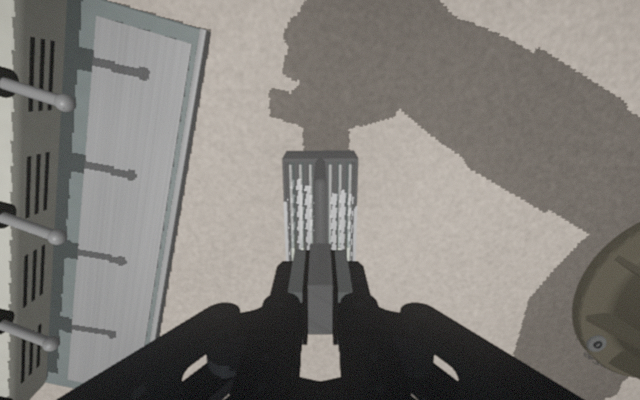

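Rack is held. Pegs' balls at (65,103), (57,237) and (50,342). I'll fit the pegs using both views.

```bash
python3 - <<'E'
from h import *
W=[at_z('w3',*p,.116) for p in ((65,103),(57,237),(50,342))]
W2=[at_z('w2',*p,.116) for p in ((77,104),(68,232))]
T=[at_z('top0',230+x/3.2,130+y/3.2,.116) for x,y in ((426,160),(313,154),(200,146),(88,138))]
for n,L in (('w3',W),('w2',W2),('t',T)): print(n,np.round(L,4).tolist())
d=T[3]-T[0]; print(np.arctan2(d[1],d[0]), np.linalg.norm(d)); d=W[2]-W[0]; print(np.arctan2(d[1],d[0]), np.linalg.norm(d))
E
```

```text
w3 [[0.6092, -0.1082, 0.116], [0.6177, -0.0089, 0.116], [0.6266, 0.0888, 0.116]]
w2 [[0.6085, -0.1084, 0.116], [0.6171, -0.0085, 0.116]]
t [[0.6083, -0.1101, 0.116], [0.6147, -0.0108, 0.116], [0.6229, 0.0892, 0.116], [0.6312, 0.189, 0.116]]
1.4941724448646343 0.3000534058051061
1.4827659383197744 0.1977862601180991
```

```bash

python3 -m inch '[0,0,0,0.092,0,0,0,0.092,0,0,0,0.092,0,0,0,0,0,0,0,0]' - 70 >/dev/null
python3 - <<'E'
from h import *
goto([.536,-.1026,.155],1.486-1.571)
E
```

```text
tcp [ 0.4311 -0.0733  0.2238] t 12.85
shift cm [  2.06 -10.7    6.87]
tool y ang 3.06 x ang -1.653
turn about tool z 0.003 q6 -1.841
```

```bash

python3 -m inch '[0.5,-2.7,0,0,0.5,-2.7,1.7,0,0.5,-2.7,1.7,0,0.56,-2.6,1.7,0,0,0,1.77,0]' >/dev/null
python3 -m inch '[0,0,0,0,0,0,0,0,0,0,0,0,0,0,0,0,0,0,0,0]' 
python3 - <<'E'
from h import *
snap('wrist','w4'); goto([.6356,-.111,.155],1.486-1.571)
print(px('w4',[.6087,-.1087,.116]), px('w4',list(np.array(get_state()['tcp_pos'])-[0,0,.0221])))
E
```

```text
clock: 13.68
tcp_pos: [0.5366, -0.1031, 0.1572]
orientation: [0.001, -0.677, 0.736, -0.001]
wrist_force: [0.9, -0.1, -1.4]
finger_gap: 0.0086
grip_force: 72.4
tcp [ 0.5366 -0.1031  0.157 ] t 13.73
shift cm [-0.04 -9.93  0.23]
tool y ang 3.057 x ang -1.655
turn about tool z 0.001 q6 -1.823
(np.float64(186.19112708659605), np.float64(241.49402944031365)) (np.float64(321.3277138730244), np.float64(257.3552067634891))
```

View pics/w4.png

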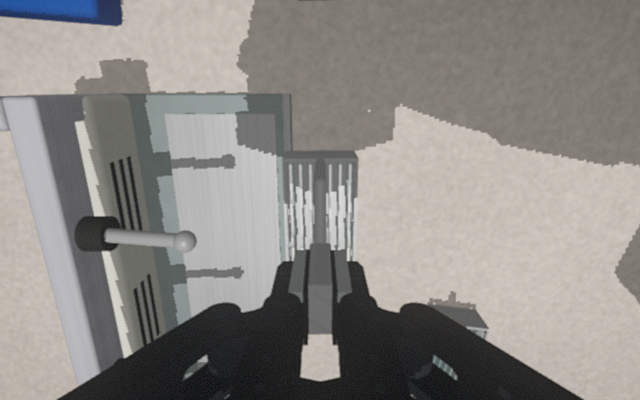

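The ball is at (186,241), exactly where predicted, and the rack sits straight in the grip. Advancing over the peg.

```bash

python3 -m inch '[0,-2,0.1,0,0,-2,0,0,0,-2,0,0,0,-2,0,0,0,-1.9,0,0]' 
python3 -m inch '[0,0,0.5,0,0,0,0.5,0,0,0,0.3,0,0,0,0.2,0,0,0,0,0]' 
python3 - <<'E'
from h import *
goto([.6356,-.111,.137],1.486-1.571)
E
```

```text
clock: 14.15
tcp_pos: [0.6361, -0.1115, 0.1557]
orientation: [0.0, -0.677, 0.736, -0.001]
wrist_force: [0.8, -0.3, -1.3]
finger_gap: 0.0089
grip_force: 72.4
clock: 14.57
tcp_pos: [0.6337, -0.1111, 0.1391]
orientation: [-0.0, -0.677, 0.736, 0.001]
wrist_force: [-0.0, 0.4, -3.1]
finger_gap: 0.0088
grip_force: 72.4
tcp [ 0.6337 -0.1111  0.1391] t 14.57
shift cm [-0.03 -0.19  0.21]
tool y ang 3.057 x ang -1.655
turn about tool z 0.0 q6 -1.784
```

```bash

python3 -m inch '[0,-0.2,0.2,0,0,0,0.1,0,0,0,0,0,0,0,0,0,0,0,0,0]'
python3 -m inch '[0,0,0.1,0,0,0,0,0,0,0,0,0,0,0,0,0,0,0,0,0]'
```

```text
clock: 14.98
tcp_pos: [0.6371, -0.1116, 0.137]
orientation: [0.0, -0.677, 0.736, -0.0]
wrist_force: [-0.4, 0.3, 1.1]
finger_gap: 0.0085
grip_force: 72.8
clock: 15.4
tcp_pos: [0.6372, -0.1116, 0.1367]
orientation: [0.0, -0.677, 0.736, -0.001]
wrist_force: [-2.1, 0.5, 4.3]
finger_gap: 0.009
grip_force: 73.7
```

```bash

python3 -m inch '[0,0,-0.1,0,0,0,0,0,0,0,0,0,0,0,0,0,0,0,0,0]' -0.4
python3 -m inch '[0,0,-0.7,0,0,0,-1.5,0,0,0,-2,0,0,0,-3,0,0,0,-3,0]' 
python3 -m inch '[0,2.5,0,0,0,3.5,0,0,0,3.5,0,0,0,3.5,0,0,0,3.5,0,0]'  1
python3 - <<'E'
from h import *
snap('wrist','w5'); snap('scene','s5'); goto([.429,.0644,.24],1.3865-1.571)
a=cv2.imread('pics/w5.png'); b=cv2.imread('pics/s5.png')[120:320,180:420]
cv2.imwrite('pics/c5.png',np.hstack([cv2.resize(a,(400,250)),cv2.resize(b,(300,250),interpolation=cv2.INTER_CUBIC)]))
E
```

```text
clock: 15.82
tcp_pos: [0.637, -0.1115, 0.1363]
orientation: [-0.0, -0.677, 0.736, 0.0]
wrist_force: [-0.3, 0.4, -0.5]
finger_gap: 0.0257
grip_force: 0.0
clock: 16.23
tcp_pos: [0.6363, -0.1113, 0.2393]
orientation: [-0.0, -0.677, 0.736, 0.001]
wrist_force: [0.5, -0.6, 1.5]
finger_gap: 0.0255
grip_force: 0.0
clock: 16.65
tcp_pos: [0.4711, -0.0974, 0.239]
orientation: [0.0, -0.677, 0.736, -0.0]
wrist_force: [-0.4, -0.5, 0.9]
finger_gap: 0.0836
grip_force: 0.0
tcp [ 0.4669 -0.096   0.2386] t 16.75
shift cm [-15.66   5.14  -0.1 ]
tool y ang 3.056 x ang -1.656
turn about tool z 0.099 q6 -1.857
```

View pics/c5.png

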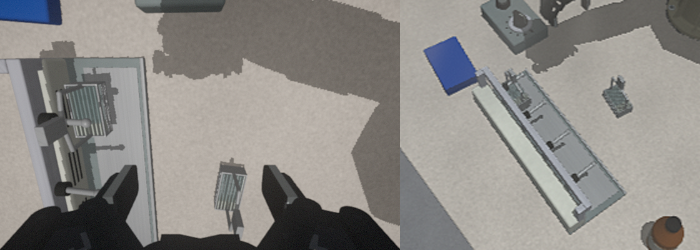

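Rack 1 hangs on the rightmost peg. Now above the other rack.

```bash

python3 -m inch '[-3.13,1.03,0,0,-3.13,1.03,0,0,-3.13,1.03,0,0,-3.13,1.03,0,0,-3.13,1.03,0,0]' >/dev/null
python3 -m inch '[0,0,0,0.1,0,0,0,0,0,0,0,0,0,0,0,0,0,0,0,0]' >/dev/null
python3 - <<'E'
from h import *
snap('wrist','w6'); goto([.4285,.0644,.2],1.3865-1.571); print(px('w6',[.43,.0644,.124]))
E
```

```text
tcp [0.4349 0.0618 0.2386] t 17.63
shift cm [-0.13  0.68  3.86]
tool y ang 2.956 x ang -1.756
turn about tool z -0.001 q6 -1.427
(np.float64(328.20201716434195), np.float64(201.23039722722675))
```

View pics/w6.png

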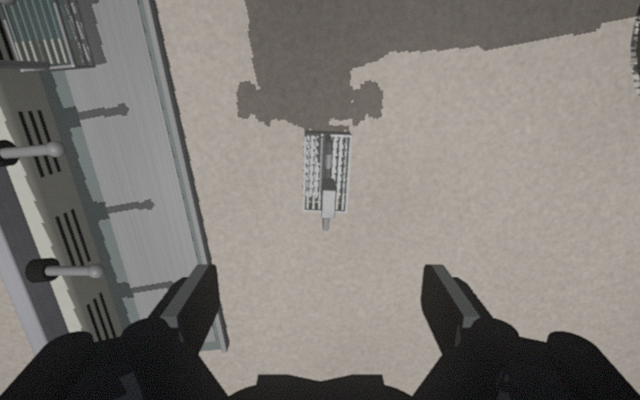

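Tab at (328,203), aligned and not moved. Grasp.

```bash
python3 - <<'E'
from h import *
p=at_z('w6',328.5,203,.124); print(p); goto([p[0],p[1],.104])
E
python3 -m inch '[0,0.5,3,0,0,0,3,0,0,0,3,0,0,0,2,0,0,0,1.4,0]' >/dev/null
python3 -m inch '[0,0,1,0,0,0,0,0,0,0,0,0,0,0,0,0,0,0,0,0]' -1 70 | grep tcp
python3 -m inch '[0,0,0,0,0,0,0,0,0,0,0,0,0,0,0,0,0,0,0,0]'
python3 -m inch '[0,0,-1,0,0,0,-2,0,0,0,-3,0,0,0,-3,0,0,0,-3,0]'
python3 -m inch '[0,0,0,-0.1,0,0,0,0,0,0,0,0,0,0,0,0,0,0,0,0]' >/dev/null
python3 - <<'E'
from h import *
snap('wrist','w7')
peg=np.array([.6255+.0269,.0892-.0023,.155]); print(peg)
goto(peg-.1*np.array([.9965,-.0839,0]),1.486-1.571)
print(px('w7',[.6255,.0892,.116]))
E
```

```text
[0.43002495 0.06578884 0.124     ]
tcp [0.4349 0.0618 0.2386] t 17.63
shift cm [-0.3   0.56 13.46]
tool y ang 2.956 x ang -1.756
tcp_pos: [0.4305, 0.0633, 0.1055]
clock: 18.88
tcp_pos: [0.4302, 0.0635, 0.1054]
orientation: [0.001, -0.639, 0.769, -0.001]
wrist_force: [-1.0, -0.9, 5.3]
finger_gap: 0.0087
grip_force: 69.2
clock: 19.3
tcp_pos: [0.4287, 0.0637, 0.2253]
orientation: [-0.001, -0.639, 0.769, 0.001]
wrist_force: [-0.1, -0.3, -0.8]
finger_gap: 0.009
grip_force: 68.3
[0.6524 0.0869 0.155 ]
tcp [0.4287 0.0636 0.2234] t 19.77
shift cm [ -4.21 -12.1    6.81]
tool y ang 3.056 x ang -1.656
turn about tool z -0.001 q6 -1.523
(np.float64(61.77329121404563), np.float64(256.12404894736466))
```

View pics/w7.png

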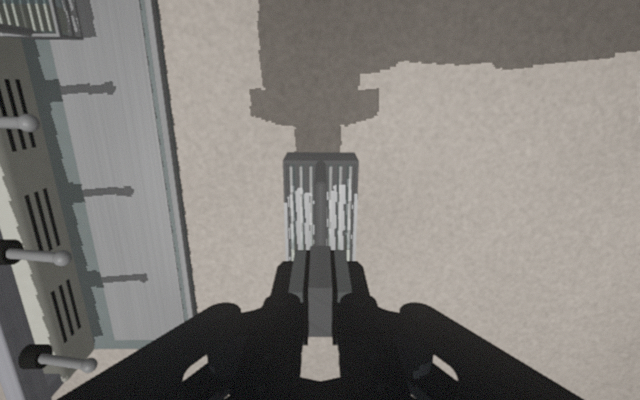

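The rack is held, and the peg's ball at (62,258) matches the prediction. Move and hang.

```bash

python3 -m inch '[-1.05,-3.02,0,0,-1.05,-3.02,1.7,0,-1.05,-3.02,1.7,0,-1.06,-3.03,1.7,0,0,0,1.7,0]' >/dev/null
python3 -m inch '[0,0,0,0,0,0,0,0,0,0,0,0,0,0,0,0,0,0,0,0]' 
python3 - <<'E'
from h import *
snap('wrist','w8'); goto([.6524,.0869,.155],1.486-1.571); print(px('w8',[.6255,.0892,.116]))
a=cv2.imread('pics/w8.png').astype(int);b=cv2.imread('pics/w7.png').astype(int)
print('held change',np.abs(a-b)[160:260,285:355].mean())
E
```

```text
clock: 20.6
tcp_pos: [0.5538, 0.0952, 0.1583]
orientation: [0.001, -0.676, 0.736, -0.001]
wrist_force: [0.2, 0.2, -1.8]
finger_gap: 0.0085
grip_force: 69.1
tcp [0.5538 0.0952 0.1582] t 20.65
shift cm [-0.01 -9.9   0.34]
tool y ang 3.057 x ang -1.656
turn about tool z 0.0 q6 -1.458
(np.float64(187.42625830411933), np.float64(239.99705784557295))
held change 18.94457142857143
```

```bash
python3 - <<'E'
from h import *
g=lambda n:cv2.imread(f'pics/{n}.png',0)
for n in ('w4','w7'):
    t=g(n)[150:275,280:360]; r=cv2.matchTemplate(g('w8')[130:295,260:380],t,cv2.TM_CCOEFF_NORMED); print(n,cv2.minMaxLoc(r)[1::2])
E
```

```text
w4 (0.9317681193351746, (20, 21))
w7 (0.9071498513221741, (20, 20))
```

No slip in the grip. Advance and lower.

```bash

python3 -m inch '[0,-2,0.1,0,0,-2,0.1,0,0,-2,0,0,0,-2,0,0,0,-1.9,0,0]' 
python3 -m inch '[0,0,0.5,0,0,0,0.5,0,0,0,0.3,0,0,0,0.3,0,0,0,0.1,0]' 
python3 -m inch '[0,0,0.1,0,0,0,0.1,0,0,0,0,0,0,0,0,0,0,0,0,0]'
```

```text
clock: 21.07
tcp_pos: [0.6533, 0.0868, 0.1558]
orientation: [0.001, -0.676, 0.736, -0.001]
wrist_force: [-0.6, -0.6, -1.4]
finger_gap: 0.0089
grip_force: 69.3
clock: 21.48
tcp_pos: [0.651, 0.0871, 0.1377]
orientation: [-0.0, -0.677, 0.736, 0.0]
wrist_force: [-1.5, -0.3, 3.2]
finger_gap: 0.009
grip_force: 69.9
clock: 21.9
tcp_pos: [0.6518, 0.0871, 0.1373]
orientation: [0.0, -0.677, 0.736, -0.0]
wrist_force: [-2.6, -0.8, 6.5]
finger_gap: 0.0088
grip_force: 70.7
```

Bearing on the peg. Release, rise and look.

```bash

python3 -m inch '[0,0,-0.2,0,0,0,-0.1,0,0,0,0,0,0,0,0,0,0,0,0,0]' -0.4 | grep -E "force|gap"
python3 -m inch '[0,0,-0.7,0,0,0,-1.5,0,0,0,-2,0,0,0,-3,0,0,0,-3,0]' | grep force
python3 -m inch '[0,2.5,0,0,0,3.5,0,0,0,3.5,0,0,0,3.5,0,0,0,3.5,0,0]' 1 >/dev/null
python3 - <<'E'
from h import *
snap('wrist','w9'); snap('scene','s9'); snap('top','t9'); goto([.4815,-.2915,.24],1.724-1.571)
a=cv2.imread('pics/t9.png')[130:260,230:480]; b=cv2.imread('pics/s9.png')[120:320,180:420]
cv2.imwrite('pics/c9.png',np.hstack([cv2.resize(a,(440,330),interpolation=cv2.INTER_CUBIC),cv2.resize(b,(360,330),interpolation=cv2.INTER_CUBIC)]))
E
```

```text
wrist_force: [-0.3, 0.4, -0.6]
finger_gap: 0.0257
grip_force: 0.0
wrist_force: [1.2, -0.1, -0.3]
grip_force: 0.0
tcp [0.4852 0.1013 0.2413] t 23.3
shift cm [39.17 -2.91  0.13]
tool y ang 3.058 x ang -1.654
turn about tool z -0.237 q6 -1.444
```

View pics/c9.png

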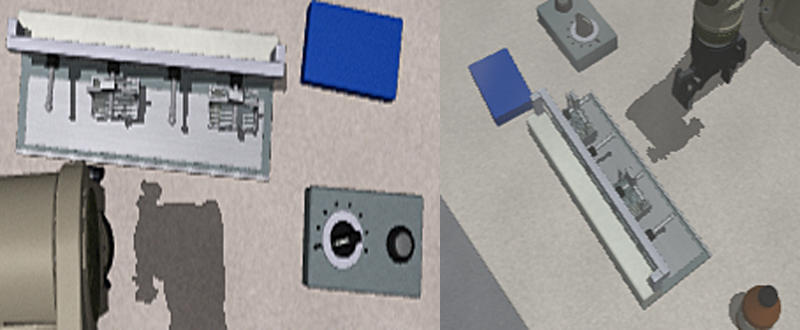

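Both racks hang, and the knob and bystanders are untouched. Back to the selector.

```bash

python3 -m inch '[3.5,-0.26,0,0,3.5,-0.26,0,0,3.5,-0.26,0,0,3.5,-0.26,0,0,3.5,-0.26,0,0]' >/dev/null
python3 -m inch '[3.5,-0.26,0,0,3.5,-0.26,0,0,3.5,-0.26,0,0,3.5,-0.26,0,0,3.5,-0.26,0,0]' >/dev/null
python3 -m inch '[3.5,-0.26,0,0,0.5,0,0,-0.092,0,0,0,-0.092,0,0,0,-0.092,0,0,0,0]' >/dev/null
python3 - <<'E'
from h import *
goto([.4818,-.292,.079],.193)
E
```

```text
tcp [ 0.4842 -0.2918  0.2406] t 24.55
shift cm [-0.03  0.25 16.16]
tool y ang -2.949 x ang -1.378
turn about tool z -0.001 q6 -2.447
```

```bash

python3 -m inch '[0,0.25,3,0,0,0,3,0,0,0,3,0,0,0,3,0,0,0,2,0]' >/dev/null
python3 -m inch '[0,0,1.2,0,0,0,0.8,0,0,0,0.2,0,0,0,0,0,0,0,0,0]' | grep -E "tcp|force"
python3 -m inch '[0,0,0,0,0,0,0,0,0,0,0,0,0,0,0,0,0,0,0,0]' -1 40 >/dev/null
python3 -m inch '[0,0,0,0,0,0,0,0,0,0,0,0,0,0,0,0,0,0,0,0]' 
python3 - <<'E'
from h import *
goto([.4818,-.292,.079],.193); print(get_state()['ft_torque'])
E
```

```text
tcp_pos: [0.4818, -0.2912, 0.0795]
wrist_force: [0.4, -0.6, -0.2]
grip_force: 0.0
clock: 26.22
tcp_pos: [0.4814, -0.2905, 0.0789]
orientation: [-0.0, 0.772, -0.636, 0.0]
wrist_force: [1.2, 1.7, 4.0]
finger_gap: 0.0134
grip_force: 43.3
tcp [ 0.4814 -0.2905  0.0789] t 26.22
shift cm [ 0.15 -0.02 -0.01]
tool y ang -2.95 x ang -1.379
turn about tool z -0.001 q6 -2.449
[ 0.38831687 -0.24386004 -0.00592411]
```

```bash

python3 -m inch '[0,0,0,0.116,0,0,0,0.116,0,0,0,0.116,0,0,0,0.116,0,0,0,0.116]' >/dev/null
python3 -m inch '[0,0,0,0.116,0,0,0,0.116,0,0,0,0.116,0,0,0,0.116,0,0,0,0]' 
python3 -m inch '[0,0,0,0,0,0,0,0,0,0,0,0,0,0,0,0,0,0,0,0]' 
python3 - <<'E'
from h import *
goto([.4818,-.292,.079],.193); print(get_state()['ft_torque'])
E
python3 -m inch '[0,0,0,0,0,0,0,0,0,0,0,0,0,0,0,0,0,0,0,0]' 1 >/dev/null
python3 -m inch '[0,0,-2,0,0,0,-3,0,0,0,-3.5,0,0,0,-3.5,0,0,0,-3,0]' 
python3 - <<'E'
from h import *
snap('wrist','w10'); goto([.4765,-.389,.14]); 
u,v=np.array(px('w10',[.4815,-.2915,.06])).astype(int); print(u,v)
im=cv2.imread('pics/w10.png'); cv2.imwrite('pics/c10.png',cv2.resize(im[60:310,110:510],(800,500),interpolation=cv2.INTER_CUBIC))
E
```

```text
clock: 27.05
tcp_pos: [0.4841, -0.2915, 0.079]
orientation: [0.003, -0.35, 0.937, -0.002]
wrist_force: [9.7, -0.4, -3.0]
finger_gap: 0.0134
grip_force: 42.3
clock: 27.47
tcp_pos: [0.4841, -0.2915, 0.079]
orientation: [0.003, -0.352, 0.936, -0.002]
wrist_force: [10.5, 0.1, -3.1]
finger_gap: 0.0131
grip_force: 42.3
tcp [ 0.4841 -0.2915  0.079 ] t 27.47
shift cm [ 0.21  0.11 -0.01]
tool y ang 2.29 x ang -2.422
turn about tool z -1.045 q6 -1.405
[ 0.04275774 -1.84574297  0.02599517]
clock: 28.3
tcp_pos: [0.4807, -0.2906, 0.2309]
orientation: [0.0, -0.351, 0.936, -0.0]
wrist_force: [0.5, -1.1, -0.1]
finger_gap: 0.0851
grip_force: 0.0
tcp [ 0.4828 -0.2923  0.2371] t 28.35
shift cm [ 6.85 -6.77  9.77]
tool y ang 2.289 x ang -2.423
318 179
```

View pics/c10.png

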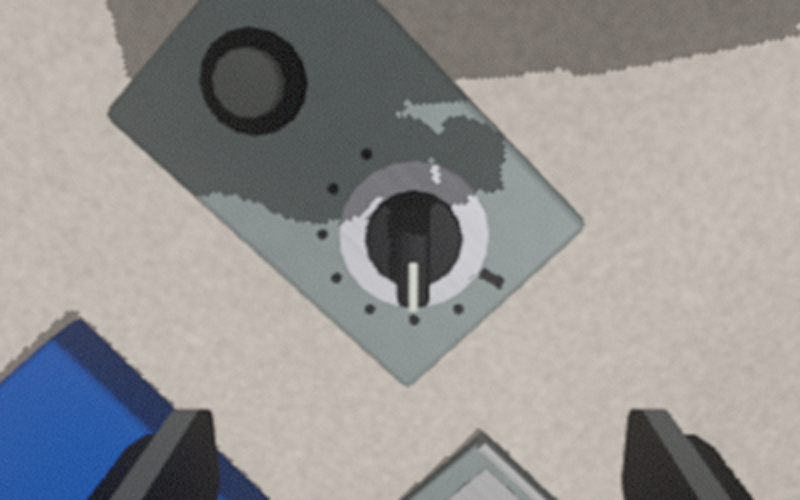

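The pointer stands on the second dot. The start button top is at crop (247,81), i.e. image (233.5,100.5).

```bash
python3 - <<'E'
from h import *
for z in (.055,.06,.065,.07):
    p=at_z('w10',233.5,100.5,z); print(z,p.round(4),np.linalg.norm(p[:2]-[.4815,-.2915]))
goto([.4765,-.3865,.1])
E
```

```text
0.055 [ 0.4781 -0.3899  0.055 ] 0.09848639910189014
0.06 [ 0.4772 -0.3891  0.06  ] 0.09773466132610849
0.065 [ 0.4763 -0.3884  0.065 ] 0.0969919410715801
0.07 [ 0.4754 -0.3876  0.07  ] 0.0962584470733245
tcp [ 0.4828 -0.2923  0.2371] t 28.35
shift cm [ 6.7  -6.54 13.77]
tool y ang 2.289 x ang -2.423
```

```bash

python3 -m inch '[2.27,-2.2,0,0,2.27,-2.2,0,0,2.27,-2.2,0,0,0,0,3,0,0,0,3,0]' -1 40 >/dev/null
python3 -m inch '[0,0,3,0,0,0,2.5,0,0,0,2,0,0,0,0,0,0,0,0,0]' | grep -E "tcp|wrist|gap"
python3 -m inch '[0,0,1,0,0,0,0.5,0,0,0,0.3,0,0,0,0,0,0,0,0,0]' | grep -E "tcp|wrist"
python3 -m inch '[0,0,0.3,0,0,0,0,0,0,0,0,0,0,0,0,0,0,0,0,0]' | grep -E "tcp|wrist"
```

```text
tcp_pos: [0.4721, -0.3843, 0.0924]
wrist_force: [0.2, -1.2, 0.0]
finger_gap: -0.0001
tcp_pos: [0.4742, -0.3863, 0.0775]
wrist_force: [0.4, -1.2, 4.5]
tcp_pos: [0.4743, -0.3864, 0.0768]
wrist_force: [-2.6, 2.5, 18.7]
```

```bash

python3 -m inch '[0,0,-0.3,0,0,0,0,0,0,0,0,0,0,0,0,0,0,0,0,0]' | grep -E "tcp|wrist"
python3 -m inch '[0,0,-0.2,0,0,0,0,0,0,0,0,0,0,0,0,0,0,0,0,0]' | grep -E "tcp|wrist"
python3 -m inch '[0,0,-0.2,0,0,0,0,0,0,0,0,0,0,0,0,0,0,0,0,0]' | grep -E "tcp|wrist"
python3 -m inch '[0,0,-0.3,0,0,0,0,0,0,0,0,0,0,0,0,0,0,0,0,0]' | grep -E "tcp|wrist"
```

```text
tcp_pos: [0.4743, -0.3863, 0.077]
wrist_force: [1.3, -0.5, 8.0]
tcp_pos: [0.4734, -0.3854, 0.0776]
wrist_force: [1.6, -2.8, 5.1]
tcp_pos: [0.4729, -0.3849, 0.0794]
wrist_force: [2.1, -1.8, 3.3]
tcp_pos: [0.4726, -0.3845, 0.0821]
wrist_force: [-0.6, -0.4, 1.8]
```

The force curve shows the spring and a hard bottom, so the button was fully pressed. Withdraw, check and hand in.

```bash

python3 -m inch '[0,0,-2,0,0,0,-3,0,0,0,-3.5,0,0,0,-3.5,0,0,0,-3,0]' | grep -E "tcp|wrist"
python3 -m inch '[0,0,0,0,0,0,0,0,0,0,0,0,0,0,0,0,0,0,0,0]' >/dev/null
python3 - <<'E'
from h import *
a=snap('top','t11').astype(int); b=cv2.imread('pics/t9.png')[:,:,::-1].astype(int)
print('racks diff',np.abs(a-b)[130:195,240:390].mean(),'floor',np.abs(a-b)[80:120,240:390].mean())
snap('wrist','w11'); print(px('w11',[.4815,-.2915,.09]))
E
```

```text
tcp_pos: [0.4726, -0.3844, 0.2341]
wrist_force: [-0.2, -0.4, -0.9]
racks diff 3.8046495726495726 floor 3.672277777777778
(np.float64(393.4881595734447), np.float64(264.54034518502147))
```

```bash
python3 -c "
from h import *
print(env.hand_in())"
```

```text
the job is handed in; nothing more can be done
None
```

I turned the selector to off, hung both racks that were present on separate pegs, turned the selector up two clicks, pressed the start button fully and let go, then handed the job in without seeing a verdict.

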